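# Roll a buffing spindle into the vee cradle and clamp it

## Task

Set the buffing-machine spindle up for work: roll it up the loading ramp, without lifting it off, until it drops into the vee and settles there by itself, square and about mid-length, with the clamp still wide open. Then swing the clamp arm over and press its cross-bar down until the rubber pad bears firmly on the spindle and stays bearing after you let go; the spindle is polished, so press it gently, by feel, both with the fingers and through the clamp. Leave the other things on the bench where they are.

Things in the scene. Friction and masses are not known exactly. Their poses are not given: they have to be found in the camera images.
- vee_fixture: Steel vee fixture bolted to the bench, base plate 185 x 150 x 12 mm. Origin: on the bench top under the vee line, mid-length. Its y axis runs along the vee, x across it, z up; loading ramp on the -x side, clamp hinge on the +x side. The 90 degree vee, 90 mm long, has its apex at x = 0, z = 30 mm; the near flank ends at the ramp's lip, the far flank goes up to x = 24, z = 54 mm.
- ramp_lip (a point): Mid-point of the lip where the ramp meets the vee: fixture x = -14 mm, 44 mm above the bench. The aluminium ramp, 130 mm wide, rises 3 degrees towards the vee, from z = 40.5 mm at x = -82 mm up to this lip. Two stops 7 mm high, 14 mm wide, stand on it at y = +-40 mm, x = -76 to -82 mm, with nothing between them.
- vee_seat (a point): Point in the fixture where the spindle's centre lies when it is fully seated: 48.4 mm above the bench on the vee line, mid-length.
- spindle: Polished steel spindle, 0.35 to 0.65 kg: round body 26 mm in diameter, 120 mm long, with a 16 x 16 mm journal at each end (152 mm over all). Origin: its centre. Its y axis is the spindle axis; x, z turn as it rolls. It starts across the ramp against the stops, parallel to the vee, at fixture x = -65 mm, up to 10 mm off mid-length; let go on the ramp it may stay or roll back.
- clamp_hinge (a point): Middle of the clamp's hinge axis (along the fixture's y): fixture x = 55 mm, 81 mm above the bench, between two cheeks 36 mm wide over both and 92 mm high. The steel clamp arm, 14 mm wide and 12 mm thick, runs from here to the cross-bar. 55 mm from the hinge a brass screw passes through it and ends below in an 18 mm rubber pad.
- clamp_arm (a joint): Clamp arm angle, rad: 0 = level over the vee, pointing to the fixture's -x; 1.57 = upright; 1.7 to 1.95 at the start, leaning away from the vee; stops at 2.0 and -0.15. It turns stiffly (0.5 N m, some 4 N at the bar) and stays where it is left; with the pad on the spindle it keeps up to about 10 N on the pad after the bar is let go.
- clamp_bar (a point): Centre of the black cross-bar at the arm's end, 14 mm thick, 70 mm long along the fixture's y, 130 mm from the hinge. The pad stands 10 to 18 mm below the arm, set differently each time and not measured: it meets the seated spindle at a joint value between about -0.08 and 0.08; feel for it. About 3 N of the push on the bar is lost, the rest is 2.4 times at the pad: 7 to 12 N is right.
- polish_tin: Bystander: round tin 68 mm across, 22 mm high, origin under its centre. Leave alone.
- thread_spool: Bystander: thread spool 38 mm across, 50 mm high, standing; origin under its centre. Leave alone.
- heel_block: Bystander: rubber heel block 50 x 45 x 30 mm, origin under its centre. Leave alone.
- hammer: Bystander: hammer lying on the bench. Leave alone.
- glue_bottle: Bystander: bottle 52 mm across, 130 mm high, standing. Leave alone.
- shoe_last: Bystander: wooden shoe last, about 240 mm long and 80 mm high. Leave alone.
- awl: Bystander: awl lying on the bench. Leave alone.
There are look-alikes about, which are no part of the job. There is more than one size of the spindle; the one meant has the size given above.

How it is judged:
On the way, in this order (a step that is already met when the one before it is completed fails the run):
1. the spindle lies settled in the vee, square to it, clamp still wide open (x of spindle in the frame of vee_fixture between -0.002 and 0.002 m and z of spindle in the frame of vee_fixture between 0.0459 and 0.0504 m and angle between the y axis of spindle and the y axis of vee_fixture, either way round below 0.04 rad and linear speed of spindle below 0.02 m/s and value of joint clamp_arm above 1 rad), for 0.3 s.
2. the clamp bears on the spindle with more than 3 N (contact force between clamp_arm and spindle above 3 N), for 0.3 s.
At the end, for the whole second after the job is handed in: The spindle rests in the vee (axis within 2 mm of the seat across the vee and about 2 mm in height, square within 0.04 rad, within 30 mm of mid-length, at rest) and the clamp pad keeps bearing on it with more than 3 N, with nobody holding the bar (x of spindle in the frame of vee_fixture between -0.002 and 0.002 m and z of spindle in the frame of vee_fixture between 0.0459 and 0.0504 m and y of spindle in the frame of vee_fixture between -0.03 and 0.03 m and angle between the y axis of spindle and the y axis of vee_fixture, either way round below 0.04 rad and linear speed of spindle below 0.01 m/s and value of joint clamp_arm below 0.15 rad and contact force between clamp_arm and spindle above 3 N); the robot touches nothing.
It fails at once if spindle lifted off the fixture (its centre more than 80 mm above the bench) (height (world z) of spindle above 0.08 m).
It fails at once if spindle dropped off the fixture (height (world z) of spindle below 0.035 m).
It fails at once if clamp pressed on the spindle with more than 35 N (contact force between clamp_arm and spindle above 35 N).
It fails at once if fingers pressed on the spindle with more than 20 N (contact force between the fingers and spindle above 20 N).
It fails at once if a bystander moved more than 20 mm (distance of any of polish_tin, thread_spool, heel_block, hammer, glue_bottle, shoe_last, awl from where it was at the start of the episode above 0.02 m).
It also fails if it takes over 64 s, if anything falls off the work surface, if the arm or the gripper's body presses on something with over 40 N, if the wrist force passes 120 N, or if a joint passes its speed limit or range.

## Robot

A 7-joint arm with a two-finger parallel gripper is mounted at the origin on the work surface. World frame = base frame: x ahead of the robot, y to its left, z up, the work surface at z = 0. Lengths are in m, angles in rad, forces in N, time in s.
With the tool pointing down it reaches from about 0.425 to 1.025 m from the base axis. Payload 3.6 kg.
Tool frame: the origin (TCP) lies midway between the tips of the shut fingers; the grasp point (between the pads) lies r.tcp_to_grasp behind it (r.tcp_to_grasp is the distance from the TCP to the grasp point, in m); z points along the fingers, y is the line along which they close (so a half turn about z gives the same grasp; the last joint's range is limited). The gripper opens to 85 mm and grips with 20 to 120 N. Pads are 22 mm wide; open, the fingers measure 114 mm over their backs; the gripper's body (76 mm by 85 mm) begins 54 mm behind the grasp point. The pads swing forward as they close: fully open they stand 13 mm farther back than shut.
Start: joints at [1.171, 0.591, 0.048, 1.609, -0.033, 0.943, -0.034], TCP at [0.218, -0.691, 0.231] pointing down, gripper open.
Joint ranges: [-2.69, 2.69], [-0.47, 2.24], [-1.27, 1.36], [0.19, 2.51], [-1.53, 4.68], [0.08, 2.07], [-3.09, 3.09]. Speed limits (rad/s): [2.57, 2.57, 3.14, 3.14, 3.14, 3.14, 3.14].

## Interface

Orientations are given as a 3x3 rotation matrix whose columns are the frame's x, y, z axes.
In Python, from station import sensors, eyes, r, spotter gives the robot as it stands.
- The arm moves only by the tool step_arm, never from a script. Its argument "targets" is a list of rows, each an object with "delta_rot": the turn, a rotation vector about the tool's x, y, z in degrees, a list of three; "xyz": the shift along the tool's x, y, z in m, a list of three; "claw": the opening, from 0 (shut) to 1 (fully open). In form: [{"delta_rot": [rx, ry, rz], "xyz": [tx, ty, tz], "claw": claw}, ...]. A call has 1 to 12 rows; each row shifts and turns the commanded pose from where the row before left it, along the tool's axes as they then stand; what a row does not reach is not made up. A row lasts 1/8 s, in which the tool goes at most 62.5 mm and 10.7 degrees, less where a joint would pass 70% of its speed; a pose out of reach is approached as far as the arm can. A call is refused whole if a number of a shift passes 0.0625 or a number of a turn 10.7, either way. A call with a gripper value outside its range is refused whole. The fingers move at their own pace and stop on an object; "grip_force" is the grip in N (left out, the last holds). Time passes only in rows, so rows that do not move let the fingers close. It gives the time, the measured TCP pose, the force, the opening and the grip force at its end, in the units of the state.
- sensors.get_state(): the state, without advancing time (a new reading comes with each control period).
- eyes.get_image(name): name is "scene" or "top"; returns a dict with "pixels" (384x512x3 uint8, red, green, blue), "intrinsics" (3x3 intrinsics, pixels), "distortion" ([k1, k2, p1, p2, k3] as OpenCV has them; the pictures are not rectified), "xyz" and "attitude" of the camera in the world. Camera axes: x right, y down, z forward; pixel columns grow to the right and rows downward; lengths in m; the calibration is good to about 2 mm. A picture is of the moment at which its call begins. There is no depth.
- r.job_done(): hands the job in; it is judged then, once.
Trained networks look in the newest picture that a camera, given by its name, has taken for a name from the list of things; names that differ only in an ending like _2 or _b are one class to them, and where a whole thing is asked for, a point or a joint stands for the part that bears it (a point fixed in the world has none). Each returns a list of dicts, best first, with "score" (0 to 1); they miss things now and then, are a little off and sometimes report something else, mostly with a low value. They report only what shows in the picture. A call takes as long as a camera call. They do not tell look-alikes from the thing itself.
- spotter.search_frame(thing, camera): "box" ([centre column, centre row, width, height] in pixels, round what is visible of it).
The state is a dict: "time": time; "q": joint angles; "joint_vel": joint speeds; "tau": joint torques, N m; "tool_pos": TCP position; "eef_rot": TCP orientation; "wrist_force": force on the tool from outside, world axes, zero at the start; "wrist_torque": the same for the moment, N m; "gripper_width": finger opening in m; "finger_force": force on a finger pad.
Only numpy, scipy, OpenCV 4.12 (cv2) and the standard library are available. Lean on these libraries where they do the work, as an engineer would, in place of code of your own. Each camera call takes 0.05 s, during which the arm holds its last target. There are 200 camera calls.

## Working session

There is one attempt and no reset: what is moved stays moved. The work goes in short steps, Python scripts to look and compute and a tool call to move; the robot and the scene stay as the last step left them, time stands still between calls to the robot, and variables do not carry over. Pictures are saved under pics/ and viewed, at most 10 in all, crops included, and the job is handed in when it is done.

Besides the shell and the picture viewer there is one more tool, called after "Request:" as name([rows], argument=value, ...), one row to a line, values as JSON. step_arm: Moves the arm, as the interface text tells. Its arguments: {"type":"object","properties":{"targets":{"type":"array"},"grip_force":{"type":"number"}},"required":["targets"]}

```bash
ls; mkdir -p pics; python3 - <<'E'
from station import sensors, eyes, r, spotter
import cv2, pickle
s=sensors.get_state(); print(s, r.tcp_to_grasp)
d={}
for n in ("scene","top"):
    im=eyes.get_image(n); d[n]=im
    cv2.imwrite(f"pics/{n}0.png",im["pixels"][:,:,::-1])
    print(n,im["intrinsics"],im["distortion"],im["xyz"],im["attitude"])
    for t in ("vee_fixture","spindle","clamp_arm"): print(t,spotter.search_frame(t,n))
pickle.dump(d,open("im0.pkl","wb"))
E
```

```text
pics
{'time': 0.0, 'q': array([ 1.17148594,  0.59211815,  0.04825507,  1.6098426 , -0.03330095,
        0.94271226, -0.03371917]), 'joint_vel': array([ 0.0004825 ,  0.00205642, -0.00023702, -0.00019749,  0.00127653,
        0.00083839, -0.00062839]), 'tau': array([-1.02585341e-05, -5.48698390e+01,  1.54705435e+00, -1.98124516e+01,
        9.48492321e-03,  8.88109003e-03, -7.98241047e-07]), 'tool_pos': array([ 0.2180525 , -0.69054912,  0.2301329 ]), 'eef_rot': array([[ 9.53573903e-01,  3.01158095e-01, -7.82549497e-04],
       [ 3.01159095e-01, -9.53571512e-01,  2.13790289e-03],
       [-1.02370145e-04, -2.27432030e-03, -9.99997408e-01]]), 'wrist_force': array([ 0.19472675, -0.42426608,  0.06389118]), 'wrist_torque': array([ 0.01099494,  0.01560377, -0.03357401]), 'finger_force': 0.0, 'gripper_width': 0.0854745260541478} 0.0187
scene [[356.56343332   0.         251.1556228 ]
 [  0.         356.56343332 192.39299244]
 [  0.           0.           1.        ]] [0.01122903 0.         0.         0.         0.        ] [0.86080738 0.25388712 0.7865449 ] [[-0.73937846  0.57236255 -0.35457102
[... 419 characters left out ...]
 [  0.         466.8921492  192.66045239]
 [  0.           0.           1.        ]] [-0.09990645  0.          0.          0.          0.        ] [ 0.40036203 -0.07200268  1.08293955] [[-0.02462822 -0.98704521  0.15854088]
 [-0.99955711  0.0216632  -0.02040329]
 [ 0.01670446 -0.15897316 -0.98714158]]
vee_fixture [{'box': [195.7, 203.1, 109.4, 88.1], 'score': 0.71}, {'box': [198.1, 138.8, 29.9, 27.1], 'score': 0.17}]
spindle [{'box': [259.1, 297.3, 74.5, 15.8], 'score': 0.71}, {'box': [155.1, 299.8, 34.6, 85.1], 'score': 0.67}, {'box': [222.8, 194.3, 30.7, 58.8], 'score': 0.61}]
clamp_arm [{'box': [159.3, 202.8, 37.3, 34.6], 'score': 0.83}, {'box': [224.3, 192.6, 26.3, 54.9], 'score': 0.51}]
```

View pics/scene0.png

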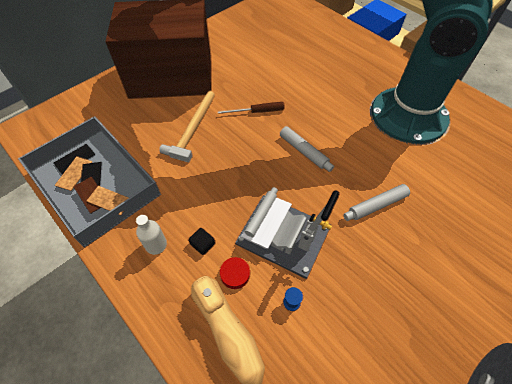

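View pics/top0.png

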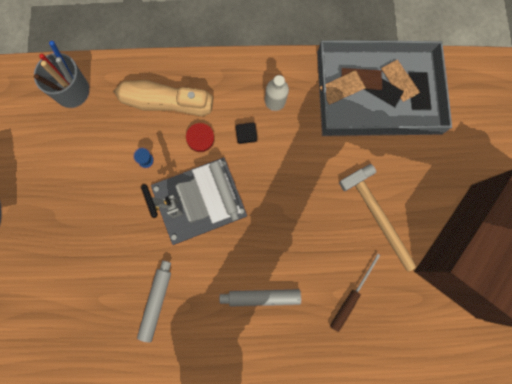

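```bash
python3 - <<'E'
import pickle,cv2
d=pickle.load(open("im0.pkl","rb"))
a=d["scene"]["pixels"][160:290,220:360,::-1]; b=d["top"]["pixels"][140:260,125:260,::-1]
a=cv2.resize(a,(400*140//140*1,371),interpolation=cv2.INTER_CUBIC); b=cv2.resize(b,(400,356),interpolation=cv2.INTER_CUBIC)
a=a[:356]
cv2.imwrite("pics/crop0.png",cv2.hconcat([a,b]))
E
```

```text
(no output)
```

View pics/crop0.png

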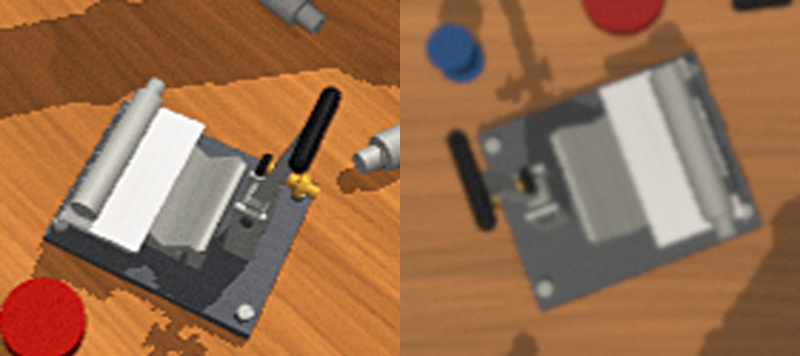

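The pictures show three possible spindles: two loose ones at scene (378,199) and (306,148), which are top (155,300) and (259,297), and the one lying across the ramp at scene (261,212), top (224,194). The crop shows the third lying parallel to the vee against the stops, so I choose that one. The fixture's x axis points left in the top view and the arm leans back with its bar at about top (149,201). Next I fit the pose.

```bash
cat >h.py <<'E'
import numpy as np,cv2,pickle
from scipy.optimize import least_squares
def proj(im,P):
    R=np.array(im["attitude"]).T
    return cv2.projectPoints(np.atleast_2d(P).astype(float),cv2.Rodrigues(R)[0],-R@np.array(im["xyz"]),np.array(im["intrinsics"]),np.array(im["distortion"]))[0][:,0]
def fix(p,P):
    c,s=np.cos(p[2]),np.sin(p[2]); P=np.atleast_2d(P)
    return np.c_[p[0]+c*P[:,0]-s*P[:,1],p[1]+s*P[:,0]+c*P[:,1],P[:,2]]
E
python3 - <<'E'
from h import *
d=pickle.load(open("im0.pkl","rb"))
T=lambda u,v:np.array([125+(u-400)/2.963,140+v/2.963]); S=lambda u,v:np.array([220+u/2.857,160+v/2.857])
obs=[("top",(-.014,.065,.044),T(655,247)),("top",(-.014,-.065,.044),T(600,85)),("top",(.024,-.045,.054),T(553,135)),("top",(.024,.045,.054),T(595,240)),
("scene",(-.014,.065,.044),S(205,122)),("scene",(-.014,-.065,.044),S(137,252)),("scene",(.024,.045,.054),S(243,158)),("scene",(.024,-.045,.054),S(206,250))]
pl=[("top",(1,-.075,.012),T(480,130)),("top",(0,-.075,.012),T(685,55)),("top",(0,.075,.012),T(762,222)),("top",(1,.075,.012),T(545,310)),
("scene",(1,-.075,.012),S(247,337)),("scene",(0,-.075,.012),S(45,240))]
def f(p):
    e=[proj(d[n],fix(p,P))[0]-o for n,P,o in obs]
    e+=[proj(d[n],fix(p,(p[3]+P[0]*.185,P[1],P[2])))[0]-o for n,P,o in pl]
    return np.array(e).ravel()
s=least_squares(f,[.4,.1,1.8,-.09],loss="soft_l1"); p=s.x
print(p,np.degrees(p[2])); print(f(p).reshape(-1,2).round(1))
np.save("fix.npy",p)
# bar angle
o={"top":T(472,180),"scene":S(315,130)}
g=lambda a:np.r_[[proj(d[n],fix(p,(.055-.13*np.cos(a[0]),0,.081+.13*np.sin(a[0]))))[0]-o[n] for n in o]].ravel()
b=least_squares(g,[1.8]);print("arm",b.x,g(b.x)); print("bar",fix(p,(.055-.13*np.cos(b.x[0]),0,.081+.13*np.sin(b.x[0]))))
# spindle y: end tips
for n,pts in(("scene",(S(155,82),S(80,212))),("top",(T(727,235),T(665,62)))):
    for sy,o2 in zip((1,-1),pts):
        q=least_squares(lambda v:proj(d[n],fix(p,(v[0],v[1],.0544)))[0]-o2,[-.065,sy*.07]).x; print(n,q)
E
```

```text
[ 0.55567249  0.03200434  1.92996804 -0.09839155] 110.57902337861965
[[-0.3  0. ]
 [-2.5  1.7]
 [ 0.2 -1.8]
 [ 0.3 -0. ]
 [ 0.2  1.4]
 [ 0.7  0.7]
 [-1.2 -0.4]
 [-3.9 -0.7]
 [-2.3  1.2]
 [ 2.3 -2.3]
 [ 0.2  0.2]
 [-1.7  0.4]
 [ 0.5 -0.5]
 [-1.7 -1.3]]
arm [1.72660282] [-0.71616298  0.06386931 -0.39207594 -0.64468464]
bar [[0.52924927 0.10238041 0.20942527]]
scene [-0.06840912  0.0794531 ]
scene [-0.06935869 -0.05810071]
top [-0.06814645  0.07800559]
top [-0.0732155  -0.06237914]
```

```bash
cat >ov.py <<'E'
from h import *
def overlay(d,p,out,sx=-.065,sy=0.009,a=1.727):
    L=[]
    rect=lambda x0,x1,y,z0,z1:[[(x0,-y,z0),(x0,y,z0)],[(x0,y,z0),(x1,y,z1)],[(x1,y,z1),(x1,-y,z1)],[(x1,-y,z1),(x0,-y,z0)]]
    L+=rect(p[3],p[3]+.185,.075,.012,.012)+rect(-.082,-.014,.065,.0405,.044)+rect(0,.024,.045,.03,.054)
    L+=[[(sx,sy-.076,.0544),(sx,sy+.076,.0544)],[(.055,0,.081),(.055-.13*np.cos(a),0,.081+.13*np.sin(a))]]
    tiles=[]
    for n,(u,v) in(("scene",(225,170)),("top",(130,145))):
        k=4;c=cv2.resize(d[n]["pixels"][v:v+120,u:u+100 if n=="x" else u+125,::-1],None,fx=k*.8,fy=k*.8,interpolation=cv2.INTER_CUBIC);c=c.copy()
        for A,B in L:
            q=(proj(d[n],fix(p,[A,B]))-[u,v]+.5)*k*.8
            cv2.line(c,tuple(int(t) for t in q[0]),tuple(int(t) for t in q[1]),(0,0,255),1)
        tiles.append(c)
    cv2.imwrite(out,cv2.hconcat(tiles))
E
python3 -c "
from ov import *
overlay(pickle.load(open('im0.pkl','rb')),np.load('fix.npy'),'pics/ov0.png')"
```

```text
(no output)
```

View pics/ov0.png

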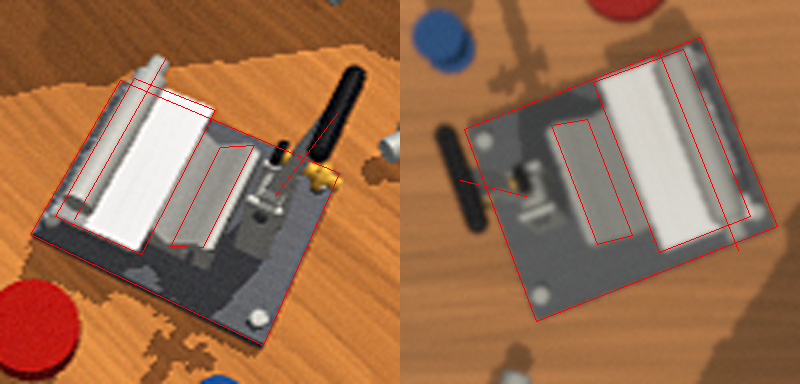

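The overlay fits to within about 2 px, with the spindle axis at fixture x ≈ -0.066 and y ≈ +0.009. Before the traverse I check the height of the brown box and work out the tool-frame moves.

```bash
cat >>h.py <<'E'
def to_tool(s,p,P,yaw=None):
    "shift in tool axes to fixture point P; remaining tool-z turn (deg) to make tool x = fixture x"
    D=fix(p,P)[0]-s["tool_pos"]; R=s["eef_rot"]
    Rt=np.array([[np.cos(p[2]),np.sin(p[2]),0],[np.sin(p[2]),-np.cos(p[2]),0],[0,0,-1]]).T
    return R.T@D, np.degrees(cv2.Rodrigues(R.T@Rt)[0].ravel()), D
def where(s,p):
    c,si=np.cos(p[2]),np.sin(p[2]); d=s["tool_pos"]-[p[0],p[1],0]
    return np.array([c*d[0]+si*d[1],-si*d[0]+c*d[1],d[2]])
E
python3 - <<'E'
from h import *
from station import sensors
d=pickle.load(open("im0.pkl","rb")); p=np.load("fix.npy")
im=d["scene"]
for b,t in (((130,97),(112,38)),((212,93),(210,35))):
    w=least_squares(lambda v:np.r_[proj(im,(v[0],v[1],0))[0]-b,proj(im,(v[0],v[1],v[2]))[0]-t],[.4,-.5,.1]).x; print("box corner",w)
s=sensors.get_state(); print(*to_tool(s,p,(-.105,.009,.15)))
E
```

```text
box corner [ 0.56619447 -0.63290803  0.20064809]
box corner [ 0.365242   -0.46941249  0.19991476]
[ 0.53615733 -0.48275916  0.08126765] [-1.89691361e-02 -1.51918887e-02 -9.30607501e+01] [ 0.36596241  0.62178577 -0.08111409]
```

Request:
step_arm([
  {"delta_rot": [0, 0, 0], "xyz": [0, 0, -0.06], "claw": 0},
  {"delta_rot": [0, 0, 0], "xyz": [0, 0, -0.06], "claw": 0},
  {"delta_rot": [0, 0, 0], "xyz": [0.045, -0.04, 0], "claw": 0},
  {"delta_rot": [0, 0, 0], "xyz": [0.045, -0.04, 0], "claw": 0},
  {"delta_rot": [0, 0, 0], "xyz": [0.045, -0.04, 0], "claw": 0},
  {"delta_rot": [0, 0, 0], "xyz": [0.045, -0.04, 0], "claw": 0},
  {"delta_rot": [0, 0, 0], "xyz": [0.045, -0.04, 0], "claw": 0},
  {"delta_rot": [0, 0, 0], "xyz": [0.045, -0.04, 0], "claw": 0},
  {"delta_rot": [0, 0, 0], "xyz": [0.045, -0.04, 0], "claw": 0},
  {"delta_rot": [0, 0, 0], "xyz": [0.045, -0.04, 0], "claw": 0},
  {"delta_rot": [0, 0, 0], "xyz": [0.045, -0.04, 0], "claw": 0},
  {"delta_rot": [0, 0, 0], "xyz": [0.045, -0.04, 0], "claw": 0},
])

```text
time: 1.9
tool_pos: [0.5277, -0.1728, 0.3517]
eef_rot: [[0.954, 0.301, 0.001], [0.301, -0.954, -0.001], [0.001, 0.001, -1.0]]
wrist_force: [1.5, 0.2, 0.0]
gripper_width: -0.0004
finger_force: 0.0
```

Request:
step_arm([
  {"delta_rot": [0, 0, -10], "xyz": [0, 0, 0], "claw": 0},
  {"delta_rot": [0, 0, -10], "xyz": [0, 0, 0], "claw": 0},
  {"delta_rot": [0, 0, -10], "xyz": [0, 0, 0], "claw": 0},
  {"delta_rot": [0, 0, -10], "xyz": [0, 0, 0], "claw": 0},
  {"delta_rot": [0, 0, -10], "xyz": [0, 0, 0], "claw": 0},
  {"delta_rot": [0, 0, -10], "xyz": [0, 0, 0], "claw": 0},
  {"delta_rot": [0, 0, -10], "xyz": [0, 0, 0], "claw": 0},
  {"delta_rot": [0, 0, -10], "xyz": [0, 0, 0], "claw": 0},
  {"delta_rot": [0, 0, -10], "xyz": [0, 0, 0], "claw": 0},
  {"delta_rot": [0, 0, -3], "xyz": [0, 0, 0], "claw": 0},
  {"delta_rot": [0, 0, 0], "xyz": [0, 0, 0], "claw": 0},
])

```text
time: 3.28
tool_pos: [0.5268, -0.1746, 0.3514]
eef_rot: [[-0.35, 0.937, 0.0], [0.937, 0.35, -0.0], [-0.0, 0.0, -1.0]]
wrist_force: [-0.3, 0.4, -0.2]
gripper_width: -0.0002
finger_force: 0.0
```

```bash
python3 - <<'E'
from h import *
from station import sensors
p=np.load("fix.npy")
s=sensors.get_state(); print(s["time"],s["gripper_width"],s["wrist_force"],where(s,p),*to_tool(s,p,(-.105,.009,.05)))
E
```

```text
3.275 -0.0001837163998454694 [-0.31349017  0.4104912  -0.21191746] [-0.18326638  0.09963385  0.35136255] [0.07846784 0.09047727 0.30135721] [ 0.000127    0.00405146 -0.11398902] [ 0.0573398   0.10512977 -0.30136255]
```

Request:
step_arm([
  {"delta_rot": [0, 0, 0], "xyz": [0.035, 0.045, 0.05], "claw": 0},
  {"delta_rot": [0, 0, 0], "xyz": [0.035, 0.045, 0.05], "claw": 0},
  {"delta_rot": [0, 0, 0], "xyz": [0, 0, 0.05], "claw": 0},
  {"delta_rot": [0, 0, 0], "xyz": [0, 0, 0.05], "claw": 0},
  {"delta_rot": [0, 0, 0], "xyz": [0, 0, 0.05], "claw": 0},
  {"delta_rot": [0, 0, 0], "xyz": [0, 0, 0.03], "claw": 0},
  {"delta_rot": [0, 0, 0], "xyz": [0, 0, 0.02], "claw": 0},
  {"delta_rot": [0, 0, 0], "xyz": [0, 0, 0], "claw": 0},
])

```text
time: 4.28
tool_pos: [0.5752, -0.0944, 0.0675]
eef_rot: [[-0.35, 0.937, -0.003], [0.937, 0.35, 0.0], [0.001, -0.003, -1.0]]
wrist_force: [0.3, -0.2, 0.1]
gripper_width: 0.0001
finger_force: 0.0
```

```bash
python3 - <<'E'
from ov import *
from station import sensors,eyes
p=np.load("fix.npy")
s=sensors.get_state(); print(s["time"],s["wrist_force"],where(s,p))
d={n:eyes.get_image(n) for n in("scene","top")}
overlay(d,p,"pics/ov1.png")
E
```

```text
4.275 [ 0.31654309 -0.22474305  0.1168724 ] [-0.12515502  0.02616207  0.06746589]
```

View pics/ov1.png

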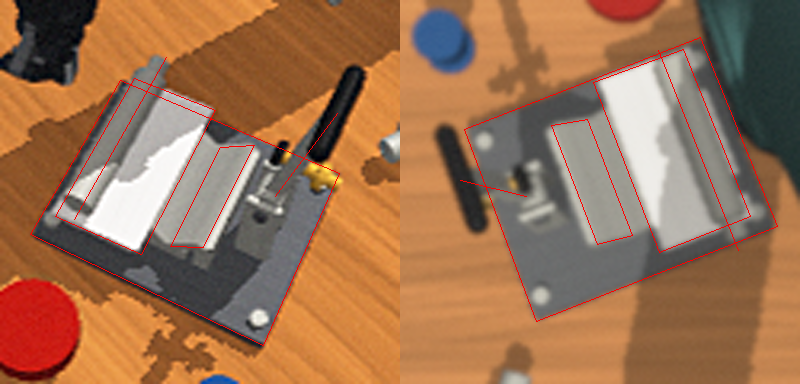

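The view shows the fingertip behind the ramp at crop (55,80), in line with the gap between the stops, and the spindle has not been touched. I centre it and lower it.

Request:
step_arm([
  {"delta_rot": [0, 0, 0], "xyz": [0.01, 0.017, 0], "claw": 0},
  {"delta_rot": [0, 0, 0], "xyz": [0, 0, 0.016], "claw": 0},
  {"delta_rot": [0, 0, 0], "xyz": [0, 0, 0], "claw": 0},
  {"delta_rot": [0, 0, 0], "xyz": [0, 0, 0], "claw": 0},
])

```text
time: 4.88
tool_pos: [0.5881, -0.0794, 0.0525]
eef_rot: [[-0.35, 0.937, -0.001], [0.937, 0.35, -0.0], [0.0, -0.001, -1.0]]
wrist_force: [-0.2, 0.1, 0.5]
gripper_width: -0.0001
finger_force: 0.0
```

```bash
cat >st.py <<'E'
from h import *
from station import sensors
p=np.load("fix.npy"); s=sensors.get_state()
print(s["time"],s["wrist_force"].round(2),where(s,p).round(4),to_tool(s,p,(0,0,0))[1].round(2))
E
python3 st.py
```

```text
4.875 [-0.18  0.09  0.55] [-0.1156  0.0088  0.0525] [-0.07 -0.01 -0.07]
```

Request:
step_arm([
  {"delta_rot": [0, 0, 0], "xyz": [0.005, 0, 0.0025], "claw": 0},
  {"delta_rot": [0, 0, 0], "xyz": [0.005, 0, 0], "claw": 0},
  {"delta_rot": [0, 0, 0], "xyz": [0.005, 0, 0], "claw": 0},
  {"delta_rot": [0, 0, 0], "xyz": [0.004, 0, 0], "claw": 0},
  {"delta_rot": [0, 0, 0], "xyz": [0.003, 0, 0], "claw": 0},
  {"delta_rot": [0, 0, 0], "xyz": [0.003, 0, 0], "claw": 0},
  {"delta_rot": [0, 0, 0], "xyz": [0.003, 0, 0], "claw": 0},
  {"delta_rot": [0, 0, 0], "xyz": [0.003, 0, 0], "claw": 0},
  {"delta_rot": [0, 0, 0], "xyz": [0.004, 0, 0], "claw": 0},
  {"delta_rot": [0, 0, 0], "xyz": [0.004, 0, 0], "claw": 0},
  {"delta_rot": [0, 0, 0], "xyz": [0.004, 0, 0], "claw": 0},
  {"delta_rot": [0, 0, 0], "xyz": [0.004, 0, 0], "claw": 0},
])

```text
time: 6.38
tool_pos: [0.572, -0.0348, 0.0504]
eef_rot: [[-0.351, 0.936, -0.0], [0.936, 0.351, -0.0], [0.0, -0.0, -1.0]]
wrist_force: [0.9, 0.0, 0.3]
gripper_width: 0.0003
finger_force: 0.6
```

```bash
python3 st.py; python3 - <<'E'
from ov import *
from station import eyes
d={n:eyes.get_image(n) for n in("scene","top")}
p=np.load("fix.npy");overlay(d,p,"pics/ov2.png",sx=-.045)
E
```

```text
6.375 [0.9  0.04 0.26] [-0.0682  0.0082  0.0504] [-0.   -0.   -0.05]
```

View pics/ov2.png

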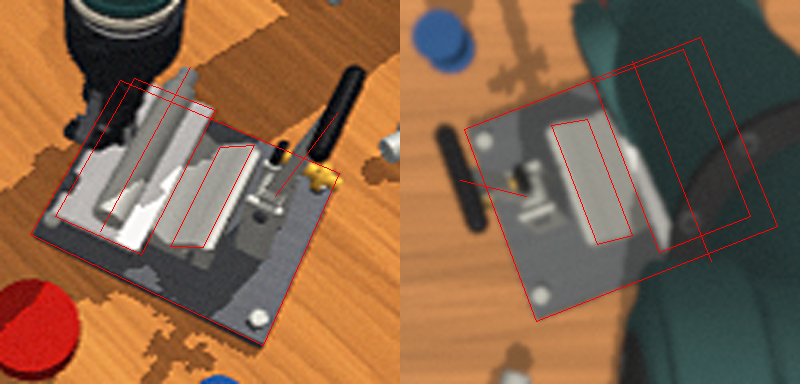

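The spindle is rolling up the ramp in contact with the finger, at about x = -0.044 and square to the vee. I carry on to just short of the lip.

Request:
step_arm([
  {"delta_rot": [0, 0, 0], "xyz": [0.004, 0, 0], "claw": 0},
  {"delta_rot": [0, 0, 0], "xyz": [0.004, 0, 0], "claw": 0},
  {"delta_rot": [0, 0, 0], "xyz": [0.004, 0, 0], "claw": 0},
  {"delta_rot": [0, 0, 0], "xyz": [0.004, 0, 0], "claw": 0},
  {"delta_rot": [0, 0, 0], "xyz": [0.003, 0, 0], "claw": 0},
  {"delta_rot": [0, 0, 0], "xyz": [0.002, 0, 0], "claw": 0},
  {"delta_rot": [0, 0, 0], "xyz": [0.002, 0, 0], "claw": 0},
  {"delta_rot": [0, 0, 0], "xyz": [0.002, 0, 0], "claw": 0},
  {"delta_rot": [0, 0, 0], "xyz": [0.002, 0, 0], "claw": 0},
  {"delta_rot": [0, 0, 0], "xyz": [0.002, 0, 0], "claw": 0},
])

```text
time: 7.72
tool_pos: [0.5616, -0.0073, 0.0503]
eef_rot: [[-0.351, 0.936, -0.001], [0.936, 0.351, 0.0], [0.001, -0.0, -1.0]]
wrist_force: [-0.2, 0.8, 0.0]
gripper_width: -0.0
finger_force: 0.0
```

Request:
step_arm([
  {"delta_rot": [0, 0, 0], "xyz": [0.002, 0, 0], "claw": 0},
  {"delta_rot": [0, 0, 0], "xyz": [0.002, 0, 0], "claw": 0},
  {"delta_rot": [0, 0, 0], "xyz": [0.001, 0, 0], "claw": 0},
])

```text
time: 8.1
tool_pos: [0.5601, -0.003, 0.0504]
eef_rot: [[-0.351, 0.936, -0.0], [0.936, 0.351, 0.0], [0.0, -0.0, -1.0]]
wrist_force: [0.4, -0.1, 0.9]
gripper_width: 0.0003
finger_force: 0.0
```

```bash
python3 st.py; python3 - <<'E'
from ov import *
from station import eyes
d={n:eyes.get_image(n) for n in("scene","top")}
p=np.load("fix.npy");overlay(d,p,"pics/ov3.png",sx=-.012,sy=.006)
E
```

```text
8.1 [ 0.38 -0.13  0.86] [-0.0343  0.0081  0.0504] [-0.   -0.01 -0.04]
```

View pics/ov3.png

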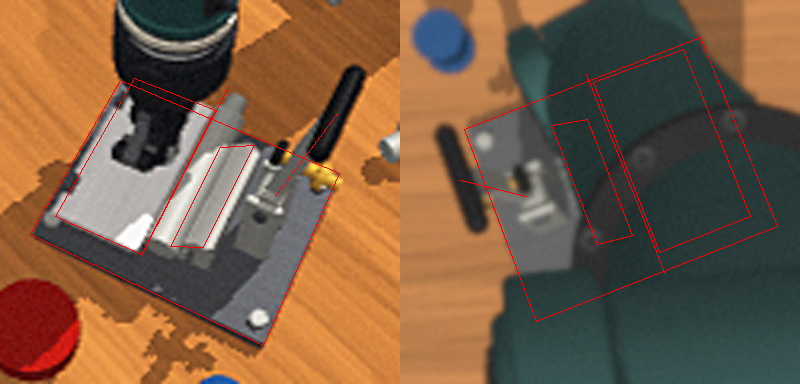

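The spindle has dropped in: the scene crop shows it in the vee at (215,170), clear of the finger. I go up and over to the back of the clamp bar.

Request:
step_arm([
  {"delta_rot": [0, 0, 0], "xyz": [-0.004, 0, -0.01], "claw": 0},
  {"delta_rot": [0, 0, 0], "xyz": [0, 0, -0.05], "claw": 0},
  {"delta_rot": [0, 0, 0], "xyz": [0, 0, -0.05], "claw": 0},
  {"delta_rot": [0, 0, 0], "xyz": [0, 0, -0.05], "claw": 0},
  {"delta_rot": [0, 0, 0], "xyz": [0, 0.008, -0.05], "claw": 0},
  {"delta_rot": [0, 0, 0], "xyz": [0, 0, -0.05], "claw": 0},
  {"delta_rot": [0, 0, 0], "xyz": [0.04, 0, 0], "claw": 0},
  {"delta_rot": [0, 0, 0], "xyz": [0.045, 0, 0], "claw": 0},
  {"delta_rot": [0, 0, 0], "xyz": [0.045, 0, 0], "claw": 0},
  {"delta_rot": [0, 0, 0], "xyz": [0.045, 0, 0], "claw": 0},
  {"delta_rot": [0, 0, 0], "xyz": [0, 0, 0], "claw": 0},
  {"delta_rot": [0, 0, 0], "xyz": [0, 0, 0], "claw": 0},
])

```text
time: 9.7
tool_pos: [0.5079, 0.1589, 0.3108]
eef_rot: [[-0.35, 0.937, 0.0], [0.937, 0.35, -0.001], [-0.001, 0.0, -1.0]]
wrist_force: [0.2, -0.4, 0.3]
gripper_width: -0.0
finger_force: 0.0
```

```bash
python3 st.py; python3 - <<'E'
from ov import *
from station import eyes
d={n:eyes.get_image(n) for n in("scene","top")}
p=np.load("fix.npy");overlay(d,p,"pics/ov4.png",sx=0,sy=.008)
E
```

```text
9.7 [ 0.23 -0.4   0.32] [1.356e-01 1.000e-04 3.108e-01] [ 0.01  0.06 -0.08]
```

View pics/ov4.png

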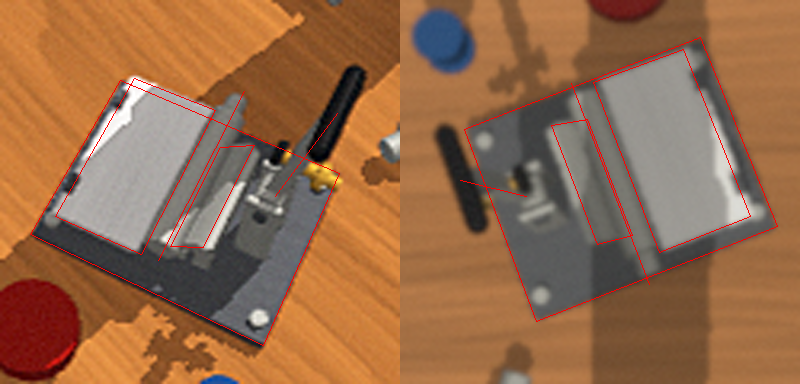

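The spindle lies on the drawn vee line in both views, square, with the clamp still open and the bar at scene crop (340,110). I lower the fingers behind the bar and push.

Request:
step_arm([
  {"delta_rot": [0, 0, 0], "xyz": [0, 0, 0.04], "claw": 0},
  {"delta_rot": [0, 0, 0], "xyz": [0, 0, 0.04], "claw": 0},
  {"delta_rot": [0, 0, 0], "xyz": [0, 0, 0.03], "claw": 0},
  {"delta_rot": [0, 0, 0], "xyz": [-0.015, 0, 0], "claw": 0},
  {"delta_rot": [0, 0, 0], "xyz": [-0.015, 0, 0], "claw": 0},
  {"delta_rot": [0, 0, 0], "xyz": [-0.008, 0, 0], "claw": 0},
  {"delta_rot": [0, 0, 0], "xyz": [-0.008, 0, 0], "claw": 0},
  {"delta_rot": [0, 0, 0], "xyz": [-0.008, 0, 0], "claw": 0},
  {"delta_rot": [0, 0, 0], "xyz": [-0.008, 0, 0], "claw": 0},
])

```text
time: 10.92
tool_pos: [0.5298, 0.1041, 0.2017]
eef_rot: [[-0.353, 0.936, 0.002], [0.936, 0.353, 0.003], [0.002, 0.003, -1.0]]
wrist_force: [-1.4, 4.2, 2.8]
gripper_width: -0.0004
finger_force: 2.3
```

Request:
step_arm([
  {"delta_rot": [0, 0, 0], "xyz": [-0.01, 0, 0], "claw": 0},
  {"delta_rot": [0, 0, 0], "xyz": [-0.01, 0, 0], "claw": 0},
  {"delta_rot": [0, 0, 0], "xyz": [-0.01, 0, 0], "claw": 0},
  {"delta_rot": [0, 0, 0], "xyz": [-0.01, 0, 0.002], "claw": 0},
  {"delta_rot": [0, 0, 0], "xyz": [-0.01, 0, 0.003], "claw": 0},
  {"delta_rot": [0, 0, 0], "xyz": [-0.01, 0, 0.003], "claw": 0},
  {"delta_rot": [0, 0, 0], "xyz": [-0.01, 0, 0.003], "claw": 0},
  {"delta_rot": [0, 0, 0], "xyz": [0, 0, 0], "claw": 0},
])

```text
time: 11.92
tool_pos: [0.5535, 0.0335, 0.1885]
eef_rot: [[-0.349, 0.937, -0.002], [0.937, 0.349, -0.003], [-0.002, -0.003, -1.0]]
wrist_force: [0.7, -0.0, -0.1]
gripper_width: 0.0001
finger_force: 0.0
```

```bash
python3 st.py
```

```text
11.925 [ 0.7  -0.02 -0.1 ] [0.0021 0.0015 0.1885] [-0.18  0.1  -0.17]
```

Request:
step_arm([
  {"delta_rot": [0, 0, 0], "xyz": [0, 0, -0.04], "claw": 0},
  {"delta_rot": [0, 0, 0], "xyz": [-0.011, 0, 0], "claw": 0},
  {"delta_rot": [0, 0, 0], "xyz": [-0.011, 0, 0], "claw": 0},
  {"delta_rot": [0, 0, 0], "xyz": [0, 0, 0.015], "claw": 0},
  {"delta_rot": [0, 0, 0], "xyz": [0, 0, 0.014], "claw": 0},
  {"delta_rot": [0, 0, 0], "xyz": [-0.01, 0, 0.01], "claw": 0},
  {"delta_rot": [0, 0, 0], "xyz": [-0.01, 0, 0.009], "claw": 0},
  {"delta_rot": [0, 0, 0], "xyz": [-0.008, 0, 0.009], "claw": 0},
])

```text
time: 12.92
tool_pos: [0.5721, -0.016, 0.1724]
eef_rot: [[-0.349, 0.937, -0.0], [0.937, 0.349, -0.007], [-0.007, -0.003, -1.0]]
wrist_force: [-1.2, -8.5, 12.6]
gripper_width: 0.0002
finger_force: 6.0
```

Request:
step_arm([
  {"delta_rot": [0, 0, 0], "xyz": [-0.008, 0, 0.011], "claw": 0},
  {"delta_rot": [0, 0, 0], "xyz": [-0.007, 0, 0.011], "claw": 0},
  {"delta_rot": [0, 0, 0], "xyz": [-0.006, 0, 0.01], "claw": 0},
])

```text
time: 13.3
tool_pos: [0.5795, -0.033, 0.1395]
eef_rot: [[-0.35, 0.937, 0.0], [0.937, 0.35, -0.003], [-0.003, -0.001, -1.0]]
wrist_force: [0.9, -4.2, 4.9]
gripper_width: 0.0
finger_force: 2.6
```

```bash
python3 st.py;  python3 - <<'E'
from ov import *
from station import eyes
d={n:eyes.get_image(n) for n in("scene","top")}
p=np.load("fix.npy");overlay(d,p,"pics/ov5.png",sx=0,sy=.008,a=.4)
E
```

```text
13.3 [ 0.9  -4.24  4.91] [-0.0692  0.0005  0.1395] [-0.06  0.17 -0.11]
```

View pics/ov5.png

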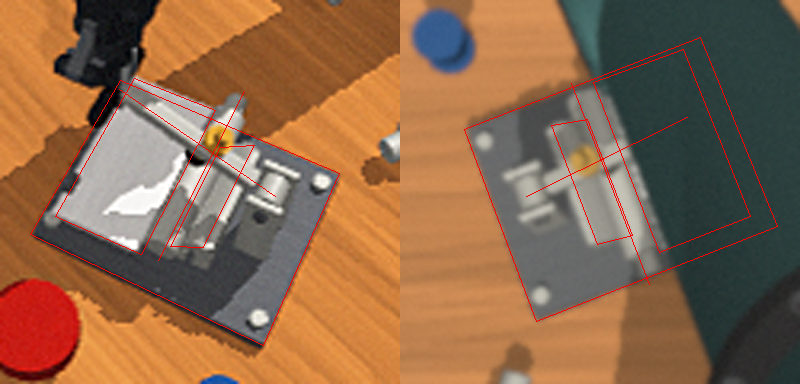

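The clamp arm lies on the drawn a ≈ 0.4 line, with the finger on the bar and the spindle undisturbed. I bring it nearly level, then creep down by feel.

Request:
step_arm([
  {"delta_rot": [0, 0, 0], "xyz": [-0.004, 0, 0.008], "claw": 0},
  {"delta_rot": [0, 0, 0], "xyz": [-0.003, 0, 0.008], "claw": 0},
  {"delta_rot": [0, 0, 0], "xyz": [-0.001, 0, 0.007], "claw": 0},
  {"delta_rot": [0, 0, 0], "xyz": [0, 0, 0.005], "claw": 0},
  {"delta_rot": [0, 0, 0], "xyz": [0, 0, 0.003], "claw": 0},
  {"delta_rot": [0, 0, 0], "xyz": [0, 0, 0], "claw": 0},
])

```text
time: 14.15
tool_pos: [0.5821, -0.037, 0.1091]
eef_rot: [[-0.351, 0.936, 0.001], [0.936, 0.351, 0.001], [0.001, 0.001, -1.0]]
wrist_force: [0.3, 0.4, 0.3]
gripper_width: -0.0002
finger_force: 0.0
```

Request:
step_arm([
  {"delta_rot": [0, 0, 0], "xyz": [0, 0, 0.001], "claw": 0},
  {"delta_rot": [0, 0, 0], "xyz": [0, 0, 0.001], "claw": 0},
  {"delta_rot": [0, 0, 0], "xyz": [0, 0, 0.001], "claw": 0},
])

```text
time: 14.52
tool_pos: [0.5823, -0.0372, 0.1067]
eef_rot: [[-0.351, 0.936, 0.001], [0.936, 0.351, 0.001], [0.0, 0.002, -1.0]]
wrist_force: [-0.5, 0.8, 3.2]
gripper_width: 0.0001
finger_force: 1.3
```

Request:
step_arm([
  {"delta_rot": [0, 0, 0], "xyz": [0, 0, 0.0015], "claw": 0},
  {"delta_rot": [0, 0, 0], "xyz": [0, 0, 0.0015], "claw": 0},
  {"delta_rot": [0, 0, 0], "xyz": [0, 0, 0.0015], "claw": 0},
  {"delta_rot": [0, 0, 0], "xyz": [0, 0, 0.0015], "claw": 0},
])

```text
time: 15.02
tool_pos: [0.5826, -0.0381, 0.1005]
eef_rot: [[-0.35, 0.937, 0.002], [0.937, 0.35, -0.0], [-0.001, 0.001, -1.0]]
wrist_force: [2.0, 0.3, 3.2]
gripper_width: 0.0001
finger_force: 1.5
```

Request:
step_arm([
  {"delta_rot": [0, 0, 0], "xyz": [0, 0, 0.001], "claw": 0},
  {"delta_rot": [0, 0, 0], "xyz": [0, 0, 0.001], "claw": 0},
])

```text
time: 15.28
tool_pos: [0.5822, -0.0382, 0.0985]
eef_rot: [[-0.35, 0.937, 0.001], [0.937, 0.35, -0.0], [-0.001, 0.001, -1.0]]
wrist_force: [2.6, -0.6, 2.5]
gripper_width: 0.0002
finger_force: 1.5
```

Request:
step_arm([
  {"delta_rot": [0, 0, 0], "xyz": [0, 0, 0.0008], "claw": 0},
  {"delta_rot": [0, 0, 0], "xyz": [0, 0, 0.0008], "claw": 0},
])

```text
time: 15.52
tool_pos: [0.5817, -0.0381, 0.0967]
eef_rot: [[-0.35, 0.937, -0.0], [0.937, 0.35, -0.0], [-0.0, -0.0, -1.0]]
wrist_force: [3.1, -1.4, 2.1]
gripper_width: 0.0001
finger_force: 1.5
```

Request:
step_arm([
  {"delta_rot": [0, 0, 0], "xyz": [0, 0, 0.0008], "claw": 0},
  {"delta_rot": [0, 0, 0], "xyz": [0, 0, 0.0008], "claw": 0},
])

```text
time: 15.78
tool_pos: [0.5816, -0.0382, 0.0951]
eef_rot: [[-0.35, 0.937, -0.0], [0.937, 0.35, -0.0], [-0.0, -0.0, -1.0]]
wrist_force: [2.1, -2.3, 2.5]
gripper_width: -0.0001
finger_force: 1.5
```

Request:
step_arm([
  {"delta_rot": [0, 0, 0], "xyz": [0, 0, 0.0008], "claw": 0},
  {"delta_rot": [0, 0, 0], "xyz": [0, 0, 0.0008], "claw": 0},
])

```text
time: 16.02
tool_pos: [0.5815, -0.0382, 0.0934]
eef_rot: [[-0.35, 0.937, -0.001], [0.937, 0.35, -0.0], [-0.0, -0.001, -1.0]]
wrist_force: [0.7, -2.6, 2.7]
gripper_width: -0.0002
finger_force: 1.5
```

Request:
step_arm([
  {"delta_rot": [0, 0, 0], "xyz": [0, 0, 0.0008], "claw": 0},
  {"delta_rot": [0, 0, 0], "xyz": [0, 0, 0.0008], "claw": 0},
])

```text
time: 16.27
tool_pos: [0.5814, -0.0381, 0.0918]
eef_rot: [[-0.35, 0.937, -0.001], [0.937, 0.35, -0.0], [-0.0, -0.001, -1.0]]
wrist_force: [1.4, -2.2, 2.6]
gripper_width: -0.0001
finger_force: 1.5
```

Request:
step_arm([
  {"delta_rot": [0, 0, 0], "xyz": [0, 0, 0.0008], "claw": 0},
  {"delta_rot": [0, 0, 0], "xyz": [0, 0, 0.0008], "claw": 0},
])

```text
time: 16.52
tool_pos: [0.5814, -0.038, 0.0902]
eef_rot: [[-0.351, 0.937, -0.001], [0.937, 0.351, -0.0], [0.0, -0.001, -1.0]]
wrist_force: [2.0, -2.2, 3.7]
gripper_width: -0.0003
finger_force: 1.5
```

Request:
step_arm([
  {"delta_rot": [0, 0, 0], "xyz": [0, 0, 0.0008], "claw": 0},
  {"delta_rot": [0, 0, 0], "xyz": [0, 0, 0.0004], "claw": 0},
])

```text
time: 16.77
tool_pos: [0.5814, -0.0379, 0.089]
eef_rot: [[-0.351, 0.937, -0.001], [0.937, 0.351, -0.0], [0.0, -0.001, -1.0]]
wrist_force: [1.1, -2.3, 3.8]
gripper_width: -0.0001
finger_force: 1.4
```

Request:
step_arm([
  {"delta_rot": [0, 0, 0], "xyz": [0, 0, 0.0007], "claw": 0},
  {"delta_rot": [0, 0, 0], "xyz": [0, 0, 0.0005], "claw": 0},
])

```text
time: 17.02
tool_pos: [0.5814, -0.038, 0.0878]
eef_rot: [[-0.351, 0.937, -0.001], [0.937, 0.351, -0.0], [0.0, -0.001, -1.0]]
wrist_force: [0.4, -2.6, 2.1]
gripper_width: -0.0002
finger_force: 1.4
```

Request:
step_arm([
  {"delta_rot": [0, 0, 0], "xyz": [0, 0, 0.0007], "claw": 0},
  {"delta_rot": [0, 0, 0], "xyz": [0, 0, 0.0005], "claw": 0},
])

```text
time: 17.27
tool_pos: [0.5814, -0.038, 0.0867]
eef_rot: [[-0.351, 0.937, -0.001], [0.937, 0.351, -0.0], [0.0, -0.001, -1.0]]
wrist_force: [0.4, -2.7, 2.1]
gripper_width: -0.0001
finger_force: 1.4
```

Request:
step_arm([
  {"delta_rot": [0, 0, 0], "xyz": [0, 0, 0.0007], "claw": 0},
  {"delta_rot": [0, 0, 0], "xyz": [0, 0, 0.0007], "claw": 0},
])

```text
time: 17.52
tool_pos: [0.5815, -0.0379, 0.0853]
eef_rot: [[-0.351, 0.937, -0.001], [0.937, 0.351, -0.0], [0.0, -0.001, -1.0]]
wrist_force: [-1.3, -3.1, 3.4]
gripper_width: 0.0003
finger_force: 1.4
```

Request:
step_arm([
  {"delta_rot": [0, 0, 0], "xyz": [0, 0, 0.0007], "claw": 0},
  {"delta_rot": [0, 0, 0], "xyz": [0, 0, 0.0007], "claw": 0},
])

```text
time: 17.77
tool_pos: [0.5815, -0.0379, 0.0838]
eef_rot: [[-0.351, 0.937, -0.001], [0.937, 0.351, -0.0], [0.0, -0.001, -1.0]]
wrist_force: [-0.6, -2.0, 2.5]
gripper_width: -0.0002
finger_force: 1.4
```

Request:
step_arm([
  {"delta_rot": [0, 0, 0], "xyz": [0, 0, 0.0007], "claw": 0},
  {"delta_rot": [0, 0, 0], "xyz": [0, 0, 0.0007], "claw": 0},
])

```text
time: 18.02
tool_pos: [0.5816, -0.0378, 0.0825]
eef_rot: [[-0.351, 0.937, -0.0], [0.937, 0.351, 0.0], [0.0, -0.0, -1.0]]
wrist_force: [-1.3, -1.8, 3.1]
gripper_width: -0.0001
finger_force: 1.4
```

Request:
step_arm([
  {"delta_rot": [0, 0, 0], "xyz": [0, 0, 0.0007], "claw": 0},
  {"delta_rot": [0, 0, 0], "xyz": [0, 0, 0.0005], "claw": 0},
])

```text
time: 18.27
tool_pos: [0.5816, -0.0378, 0.0813]
eef_rot: [[-0.351, 0.937, -0.0], [0.937, 0.351, 0.0], [0.0, -0.0, -1.0]]
wrist_force: [-0.4, -1.7, 2.0]
gripper_width: -0.0
finger_force: 1.4
```

Request:
step_arm([
  {"delta_rot": [0, 0, 0], "xyz": [0, 0, 0.0006], "claw": 0},
  {"delta_rot": [0, 0, 0], "xyz": [0, 0, 0.0006], "claw": 0},
])

```text
time: 18.52
tool_pos: [0.5815, -0.0378, 0.0801]
eef_rot: [[-0.351, 0.937, -0.0], [0.937, 0.351, 0.0], [0.0, -0.0, -1.0]]
wrist_force: [-1.7, -2.6, 3.2]
gripper_width: -0.0001
finger_force: 1.4
```

Request:
step_arm([
  {"delta_rot": [0, 0, 0], "xyz": [0, 0, 0.0006], "claw": 0},
  {"delta_rot": [0, 0, 0], "xyz": [0, 0, 0.0006], "claw": 0},
])

```text
time: 18.77
tool_pos: [0.5816, -0.0378, 0.0789]
eef_rot: [[-0.351, 0.937, -0.0], [0.937, 0.351, 0.0], [0.0, -0.0, -1.0]]
wrist_force: [-0.4, -0.8, 1.8]
gripper_width: -0.0004
finger_force: 1.4
```

```bash
python3 st.py;  python3 - <<'E'
from h import *
from station import eyes,sensors
p=np.load("fix.npy"); tip=sensors.get_state()["tool_pos"]
d=eyes.get_image("scene"); u,v,k=235,180,8
c=cv2.resize(d["pixels"][v:v+70,u:u+90,::-1],None,fx=k,fy=k,interpolation=cv2.INTER_CUBIC).copy()
def dot(P,col):
    q=(proj(d,P)[0]-[u,v]+.5)*k; cv2.circle(c,tuple(int(t) for t in q),3,col,-1)
dot(tip,(0,0,255))
for a,col in((-.07,(0,255,0)),(.0,(255,0,0)),(.15,(255,0,255))):
    for y in(-.035,0,.035): dot(fix(p,(.055-.13*np.cos(a),y,.081+.13*np.sin(a))),col)
cv2.imwrite("pics/close.png",c)
E
```

```text
18.775 [-0.43 -0.84  1.84] [-0.0745  0.0003  0.0789] [-0.01 -0.01 -0.05]
```

View pics/close.png

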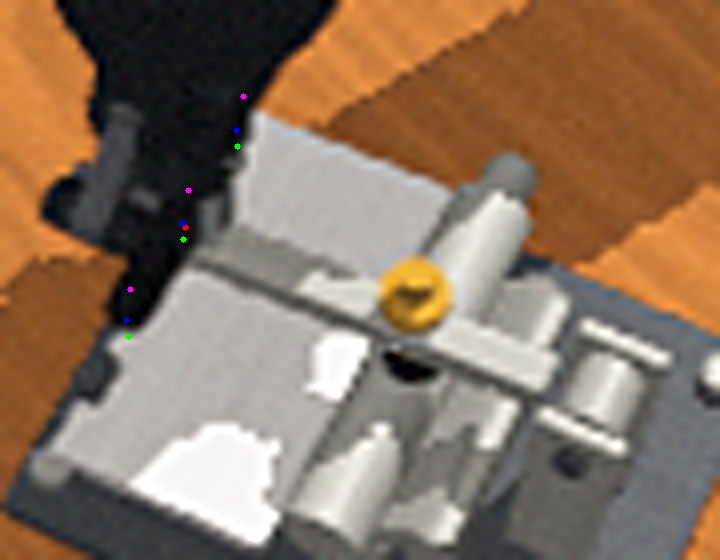

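The bar's ends lie between the a = 0 and a = -0.07 marks (crop 237,140 and 128,330), so the finger is on the bar and the pad, at (410,360), is just above the spindle. I keep creeping down.

Request:
step_arm([
  {"delta_rot": [0, 0, 0], "xyz": [0, 0, 0.0005], "claw": 0},
  {"delta_rot": [0, 0, 0], "xyz": [0, 0, 0.0005], "claw": 0},
])

```text
time: 19.08
tool_pos: [0.5816, -0.0378, 0.0783]
eef_rot: [[-0.351, 0.937, -0.0], [0.937, 0.351, -0.0], [-0.0, -0.0, -1.0]]
wrist_force: [-2.8, -1.1, 8.4]
gripper_width: 0.0002
finger_force: 4.0
```

Request:
step_arm([
  {"delta_rot": [0, 0, 0], "xyz": [0, 0, 0.0005], "claw": 0},
  {"delta_rot": [0, 0, 0], "xyz": [0, 0, 0.0005], "claw": 0},
])

```text
time: 19.32
tool_pos: [0.5817, -0.0378, 0.078]
eef_rot: [[-0.351, 0.937, -0.0], [0.937, 0.351, -0.001], [-0.001, -0.0, -1.0]]
wrist_force: [-4.2, -2.0, 13.3]
gripper_width: -0.0
finger_force: 6.6
```

The pad has made contact and the push is about 13 N, enough and below the limit. I let go straight up.

Request:
step_arm([
  {"delta_rot": [0, 0, 0], "xyz": [0, 0, -0.0005], "claw": 0},
  {"delta_rot": [0, 0, 0], "xyz": [0, 0, 0], "claw": 0},
  {"delta_rot": [0, 0, 0], "xyz": [0, 0, 0], "claw": 0},
  {"delta_rot": [0, 0, 0], "xyz": [0, 0, -0.002], "claw": 0},
  {"delta_rot": [0, 0, 0], "xyz": [0, 0, -0.005], "claw": 0},
  {"delta_rot": [0, 0, 0], "xyz": [0, 0, -0.02], "claw": 0},
  {"delta_rot": [0, 0, 0], "xyz": [0, 0, -0.04], "claw": 0},
  {"delta_rot": [0, 0, 0], "xyz": [0, 0, -0.04], "claw": 0},
  {"delta_rot": [0, 0, 0], "xyz": [0, 0, 0], "claw": 0},
  {"delta_rot": [0, 0, 0], "xyz": [0, 0, 0], "claw": 0},
  {"delta_rot": [0, 0, 0], "xyz": [0, 0, 0], "claw": 0},
])

```text
time: 20.7
tool_pos: [0.5807, -0.0379, 0.1831]
eef_rot: [[-0.351, 0.936, -0.003], [0.936, 0.351, 0.0], [0.001, -0.002, -1.0]]
wrist_force: [0.5, -0.2, -0.1]
gripper_width: -0.0
finger_force: 0.0
```

```bash
python3 st.py; python3 -c "
from station import r; print(r.job_done())"
```

```text
20.7 [ 0.51 -0.18 -0.13] [-0.0742  0.0011  0.1831] [-0.14 -0.06 -0.04]
the job is handed in; nothing more can be done
None
```

The spindle was rolled up into the vee and sat square there in the pictures, the clamp was pressed down by feel to about 13 N at the bar (a little over the 7–12 N advised) and let go, and the job was handed in at 20.7 s; no verdict came back, and I took no picture after letting go.

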